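# Show a freshly moulded cap to the inspection camera

## Robot

A 7-joint arm with a two-finger parallel gripper is mounted at the origin on the work surface. World frame = base frame: x ahead of the robot, y to its left, z up, the work surface at z = 0. Lengths are in m, angles in rad, forces in N, time in s.
With the tool pointing down it reaches from about 0.425 to 1.025 m from the base axis. Payload 9.4 kg.
Tool frame: the origin (TCP) lies midway between the tips of the shut fingers; the grasp point (between the pads) lies 19 mm behind it; z points along the fingers, y is the line along which they close (so a half turn about z gives the same grasp; the last joint's range is limited). The gripper opens to 85 mm and grips with 20 to 120 N. Pads are 22 mm wide; open, the fingers measure 114 mm over their backs; the gripper's body (76 mm by 85 mm) begins 54 mm behind the grasp point. The pads swing forward as they close: fully open they stand 13 mm farther back than shut.
Start: joints at [-1.257, 0.599, -0.003, 1.599, 0.002, 0.943, -0.08], TCP at [0.276, 0.67, 0.231] pointing down, gripper open.
Joint ranges: [-2.57, 2.57], [-0.35, 1.97], [-1.29, 1.29], [0.11, 2.56], [-1.05, 4.19], [0.11, 1.86], [-2.63, 2.63]. Speed limits (rad/s): [2.22, 2.22, 3.01, 3.01, 3.14, 3.14, 3.14].

## Interface

Orientations are given as a unit quaternion [w, x, y, z].
In Python, from workcell import manip, get_image, job gives the robot as it stands.
- The arm moves only by the tool servo_tool, never from a script. Its arguments are lists of equal length, an entry for each row: "dr": the turn, a rotation vector about the world's x, y, z in degrees, a list of three; "delta_pos": the shift along the world's x, y, z in cm, a list of three; "fingers": the closure, from -1 (fully open) to 1 (shut). A call has 1 to 10 rows; each row shifts and turns the commanded pose from where the row before left it; what a row does not reach is not made up. A row lasts 1/10 s, in which the tool goes at most 50 mm and 8.59 degrees, less where a joint would pass 70% of its speed; a pose out of reach is approached as far as the arm can. A call with a gripper value outside its range is refused whole. The fingers move at their own pace and stop on an object; "grip_force" is the grip in N (left out, the last holds). Time passes only in rows, so rows that do not move let the fingers close. It gives the time, the measured TCP pose, the force, the opening and the grip force at its end, in the units of the state.
- manip.get_state(): the state, without advancing time (a new reading comes with each control period).
- get_image(name): name is "side" or "top"; returns a dict with "frame" (420x560x3 uint8, red, green, blue), "fx", "fy", "cx", "cy" (pixels), "dist" ([k1, k2, p1, p2, k3] as OpenCV has them; the pictures are not rectified), "R" (3x3) and "t" (3): a world point X has camera coordinates R X + t. Camera axes: x right, y down, z forward; pixel columns grow to the right and rows downward; lengths in m; the calibration is good to about 2 mm. A picture is of the moment at which its call begins. There is no depth.
- job.job_done(): hands the job in; it is judged then, once.
The state is a dict: "time_s": time; "joint_positions": joint angles; "qd": joint speeds; "joint_efforts": joint torques, N m; "position": TCP position; "eef_rot": TCP orientation; "contact_force": force on the tool from outside, world axes, zero at the start; "moment": the same for the moment, N m; "opening": finger opening in m; "grip_force": force on a finger pad.
Only numpy, scipy, OpenCV 4.12 (cv2) and the standard library are available. Lean on these libraries where they do the work, as an engineer would, in place of code of your own. Each camera call takes 0.05 s, during which the arm holds its last target. There are 200 camera calls.

## Task

Draw the square rubber cap straight up out of its cavity in the open mould, turn it so that its closed base looks squarely into the lens of the inspection camera, centred and about 110 mm from the glass, and finish while holding it still there in the gripper. Leave the two round ferrules in their cavities, do not bump the camera, and do not disturb the other things on the bench.

Things in the scene. Friction and masses are not known exactly. Their poses are not given: they have to be found in the camera images.
- cap: the target: black rubber square cup, 36 x 36 mm, 50 mm long, walls 6 mm, 30-65 g, mouth up in the mould's square cavity, pushed half out: 24 mm are in the cavity (1 mm loose all round), 26 mm stand above the mould's face to be gripped. Origin: centre of the outside of its closed base; z from base to mouth; x, y square to its sides, along the mould's x, y at the start
- cap_mouth (a point): centre of the cap's open mouth, 50 mm from its base along the cap's z
- mould: fixed steel lower mould half, base 130 (x) x 230 (y) mm, flat top face 75 mm above the bench. Cavities in a row along its y: square at y +62 mm (cap), round at 0 and -62 mm (ferrules). Only these parts stand above the face: free room for fingers on the cap's x sides, 26 mm to its neighbour. Origin: centre of underside, z up. May be left or right, turned up to 0.35 rad
- mould_top: fixed upper half of the mould, laid on its back beside the lower: same outline, face 40 mm above the bench, three steel cores standing up to 82 mm and four guide pins to 62 mm. No cap or ferrule on it. Origin: centre of its underside, z up
- camera_head: fixed grey inspection camera, black lens 35 mm across in a ring light 76 mm across with white face, lens about 135 mm above the bench at its far side, looking up 45 degrees and back roughly to the robot. Origin: centre of the lens front; z out along the line of sight; y level. Picture about 80 mm wide at 110 mm, sharp from 80 to 140 mm from the glass
- camera: fixed stand of the camera: steel base plate 130 x 90 x 12 mm with two uprights, 94 mm high, carrying the camera head. Origin: centre of its underside; its -x is the side the camera looks to. The stand turns up to 0.3 rad
- ferrule_mid: round black rubber ferrule, 36 mm across, 50 mm long, open top, in the middle cavity of the mould, standing 26 mm above its face. Origin: centre of its base. To be left there
- ferrule_end: round black rubber ferrule, 30 mm across, 50 mm long, in the -y cavity, standing 26 mm above the face. Origin: centre of its base. To be left there
- ferrule_loose: round black rubber ferrule, 36 mm across, 50 mm high, standing on the bench beside the camera stand. Origin: centre of its base. Bystander
- ferrule_big: wide round black rubber ferrule, 48 mm across, 38 mm high, standing on the left of the bench. Origin: centre of its base. Bystander
- spray_can: spray can of release agent, 58 mm across, 165 mm tall, standing on the right of the bench. Origin: centre of its base. Bystander
- pry_bar: flat brass pry bar, about 180 mm long, 8 mm thick, lying on the left of the bench. Origin: middle of the underside of its shank. Bystander
- brush: flat hand brush, wooden handle, roughly 200 mm long, lying on the right of the bench. Bystander
Not all that is in view belongs to the job. Leave any orange look-alike of the cap alone. What is shaped like the camera but purple is not meant.

How it is judged:
By the outcome, as a careful person would: the job done as asked, in the order asked, and still so for the second after the job is handed in, while the arm keeps its last pose, push and grip.
It also fails if it takes over 38 s, if anything falls off the work surface, if the arm or the gripper's body presses on something with over 40 N, if the wrist force passes 120 N, or if a joint passes its speed limit or range.

## Working session

There is one attempt and no reset: what is moved stays moved. The work goes in short steps, Python scripts to look and compute and a tool call to move; the robot and the scene stay as the last step left them, time stands still between calls to the robot, and variables do not carry over. Pictures are saved under pics/ and viewed, at most 10 in all, crops included, and the job is handed in when it is done.

Besides the shell and the picture viewer there is one more tool, called in YAML: its name, and indented under it one key for each argument. servo_tool: Moves the arm, as the interface text tells. Its arguments: {"type":"object","properties":{"dr":{"type":"array","items":{"type":"array","items":{"type":"number"}}},"delta_pos":{"type":"array","items":{"type":"array","items":{"type":"number"}}},"fingers":{"type":"array","items":{"type":"number"}},"grip_force":{"type":"number"}},"required":["dr","delta_pos","fingers"]}

```bash
mkdir -p pics
cat > h.py <<'E'
import numpy as np, cv2
from workcell import manip, get_image, job
def grab(n):
    im=get_image(n); cv2.imwrite(f'pics/_{n}.png',im['frame'][...,::-1]); 
    K=np.array([[im['fx'],0,im['cx']],[0,im['fy'],im['cy']],[0,0,1.]])
    im['K']=K; im['R']=np.array(im['R']); im['t']=np.array(im['t']); im['dist']=np.array(im['dist'],float); return im
def ray(im,uv):
    p=cv2.undistortPoints(np.array([[uv]],float),im['K'],im['dist'])[0,0]
    d=im['R'].T@np.array([p[0],p[1],1]); return -im['R'].T@im['t'], d/np.linalg.norm(d)
def onz(im,uv,z):
    o,d=ray(im,uv); return o+d*(z-o[2])/d[2]
def two(a,ua,b,ub):
    o1,d1=ray(a,ua);o2,d2=ray(b,ub)
    s=np.linalg.lstsq(np.c_[d1,-d2],o2-o1,rcond=None)[0]
    p,q=o1+s[0]*d1,o2+s[1]*d2; return (p+q)/2,np.linalg.norm(p-q)
def proj(im,X):
    return cv2.projectPoints(np.array(X,float).reshape(-1,3),cv2.Rodrigues(im['R'])[0],im['t'],im['K'],im['dist'])[0].reshape(-1,2)
E
python3 - <<'E'
from h import *
for n in('top','side'):
    im=grab(n); cv2.imwrite(f'pics/{n}1.png',cv2.resize(im['frame'][...,::-1],(800,600),interpolation=cv2.INTER_CUBIC))
    print(n,np.round(-im['R'].T@im['t'],3),np.round(im['R'],2).tolist(),im['fx'])
print(manip.get_state())
E
```

```text
top [ 0.34  -0.024  1.571] [[-0.0, -1.0, -0.02], [-0.99, 0.01, -0.16], [0.16, 0.02, -0.99]] 461.798770077987
side [ 0.149 -0.621  0.744] [[0.81, -0.59, 0.01], [-0.39, -0.54, -0.75], [0.44, 0.6, -0.66]] 397.05412360151297
{'time_s': 0.1, 'joint_positions': array([-1.25669946,  0.60003825, -0.00256534,  1.60004455,  0.00177396,
        0.94289993, -0.07980018]), 'qd': array([-1.02824813e-03, -1.61520493e-03, -8.97812249e-05, -3.89720832e-03,
       -5.91163546e-04, -5.32066653e-04, -2.43164772e-03]), 'joint_efforts': array([ 5.21657479e-03, -7.77998185e+01,  1.57043517e+00, -2.58629018e+01,
        1.26836155e-02,  5.44135561e-03, -4.81714960e-05]), 'position': array([0.27600375, 0.66995521, 0.23050986]), 'eef_rot': array([-8.71745674e-05,  1.94127370e-01,  9.80976087e-01, -6.88429494e-04]), 'contact_force': array([ 0.27320356,  0.05481082, -0.06827826]), 'moment': array([-0.01797085,  0.03488314, -0.00352546]), 'grip_force': 0.0, 'opening': 0.08541197071829609}
```

View pics/top1.png

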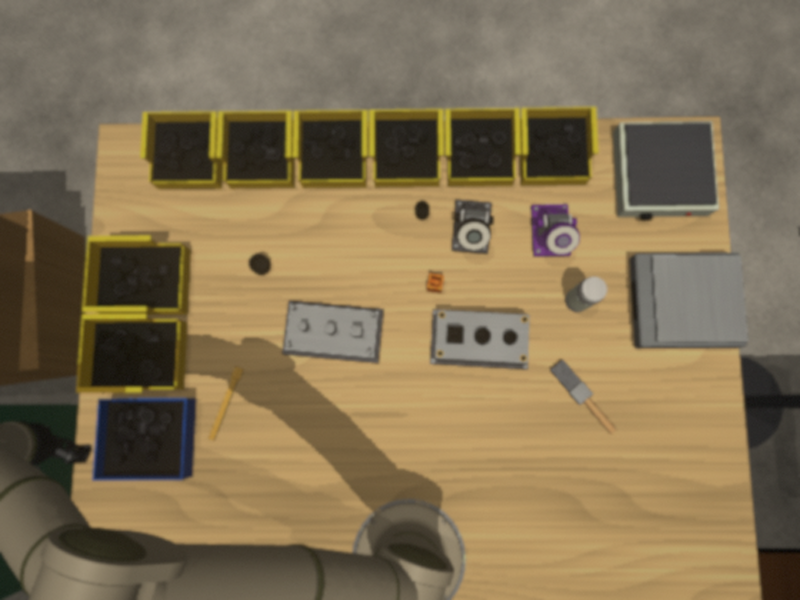

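View pics/side1.png

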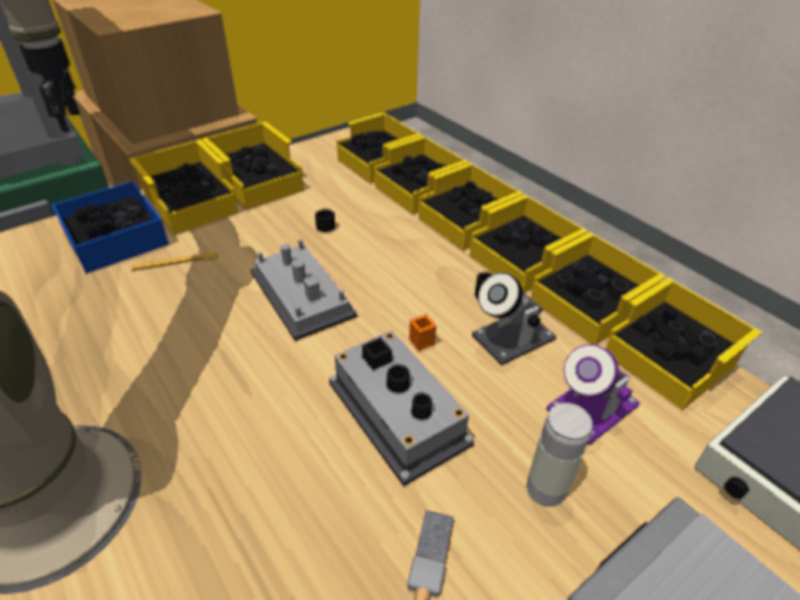

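Top (800x600 view): black square cap at (455,334), round ferrules at (482,336) and (510,338). The orange square look-alike is at (435,282). The grey camera's ring is at (473,235), and the purple decoy camera is at (560,238). The target is the black square part in the steel mould, and the camera is the grey one. Next I measure and confirm with a crop.

Run:
```python
from h import *
T=grab('top');S=grab('side')
def blobs(im,mask,roi,amin):
    x0,y0,x1,y1=roi; m=np.zeros(mask.shape,np.uint8); m[y0:y1,x0:x1]=mask[y0:y1,x0:x1]
    cs,_=cv2.findContours(m,cv2.RETR_EXTERNAL,cv2.CHAIN_APPROX_NONE)
    out=[]
    for c in cs:
        a=cv2.contourArea(c)
        if a>=amin: out.append((a,c))
    return sorted(out,key=lambda q:-q[0])
for n,im,rm,rc in(('top',T,(308,222,366,246),(315,138,348,180)),('side',S,(245,230,315,300),(330,185,375,225))):
    f=im['frame'].astype(int); mx=f.max(2); mn=f.min(2)
    for a,c in blobs(im,(mx<55).astype(np.uint8),rm,20):
        M=cv2.moments(c); print(n,'dark',a,np.round([M['m10']/M['m00'],M['m01']/M['m00']],1),cv2.boundingRect(c))
    for a,c in blobs(im,((mn>150)).astype(np.uint8),rc,20):
        e=cv2.fitEllipse(c) ; print(n,'white',a,np.round(e[0],1),np.round(e[1],1),round(e[2]))
crop=lambda im,r,s:cv2.resize(im['frame'][r[1]:r[3],r[0]:r[2],::-1],None,fx=s,fy=s,interpolation=cv2.INTER_CUBIC)
a=crop(T,(290,130,380,270),4.2);b=crop(S,(220,175,390,345),3.4)
c=np.zeros((600,a.shape[1]+10+400,3),np.uint8);b=cv2.resize(b,(400,400));c[:a.shape[0],:a.shape[1]]=a;c[:400,-400:]=b
cv2.imwrite('pics/crop1.png',c);print(c.shape)
```

```text
top dark 65.0 [318.  233.9] (314, 229, 9, 10)
top dark 47.5 [337.3 234.8] (334, 231, 8, 9)
top dark 32.5 [356.9 235.9] (354, 233, 7, 7)
top white 221.0 [331.4 164.8] [15.4 18.5] 85
side dark 266.0 [263.5 247.3] (254, 237, 20, 21)
side dark 218.0 [278.4 265. ] (271, 256, 16, 19)
side dark 169.5 [295.  284.2] (289, 276, 13, 17)
side dark 35.5 [253.4 288.1] (245, 276, 18, 24)
side white 533.0 [348.5 205.4] [23.8 28.6] 35
(600, 788, 3)
```

View pics/crop1.png

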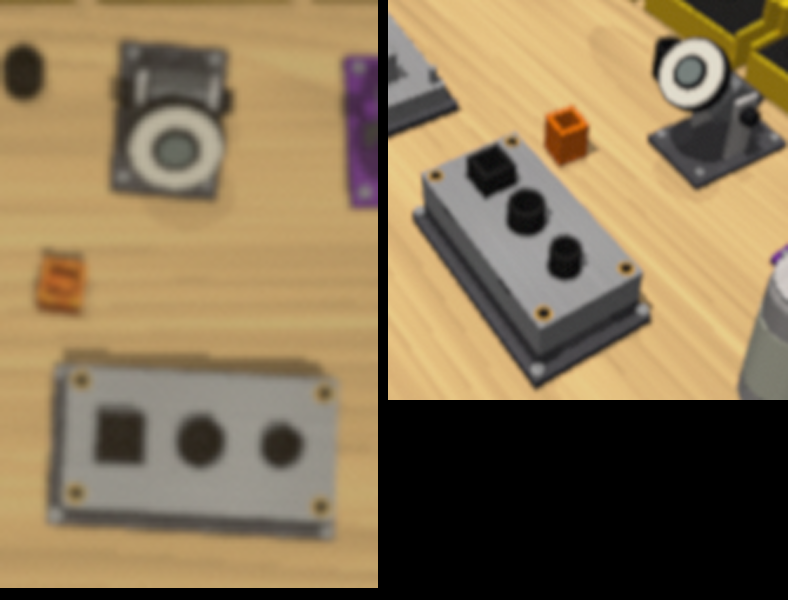

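The crop confirms it: the steel mould holds a square black cap at its left end (crop 120,436) with two round ferrules to its right, and the grey camera's ring is at (176,150). Now the positions.

Run:
```python
from h import *
T=grab('top');S=grab('side')
# brass holes (top crop scale 4.2, off 290,130; side crop 400/170, off (220,175), x-388)
t=lambda x,y:(290+(x+.5)/4.2-.5,130+(y+.5)/4.2-.5)
s=lambda x,y:(220+(x-388+.5)/2.353-.5,175+(y+.5)/2.353-.5)
ht=[onz(T,t(*p),.075) for p in((81,380),(324,392),(75,492),(320,506))]
hs=[onz(S,s(*p),.075) for p in((512,141),(626,268),(436,175),(543,313))]
for n,h in(('T',ht),('S',hs)):
    h=np.array(h); y=h[0]-h[1]+h[2]-h[3]; x=h[0]-h[2]+h[1]-h[3]; c=h.mean(0)
    yaw=np.arctan2(-y[0],y[1]); yh=np.array([-np.sin(yaw),np.cos(yaw)])
    print(n,c.round(4),'yaw',np.degrees([yaw,np.arctan2(x[1],x[0])]).round(1),'cap',(c[:2]+.062*yh).round(4))
print('T blobs z.1',[onz(T,u,.095)[:2].round(4) for u in((318,233.9),(337.3,234.8),(356.9,235.9))])
print('S blobs z.09',[onz(S,u,.09)[:2].round(4) for u in((263.5,247.3),(278.4,265),(295,284.2))])
print('ring',two(T,(331.4,164.8),S,(348.5,205.4)))
print('lens',two(T,t(176,150),S,s(689,72)))
pl=np.array([onz(T,t(*p),.012) for p in((121,43),(227,47),(113,190),(217,197))])
print('plate',pl[:,:2].round(3).tolist(),[np.degrees(np.arctan2(*(d[[1,0]]))).round(1) for d in(pl[0]-pl[2],pl[1]-pl[3],pl[0]-pl[1],pl[2]-pl[3])])
```

```text
T [ 0.4939 -0.171   0.075 ] yaw [-3.4 -3.8] cap [ 0.4976 -0.1091]
S [ 0.4957 -0.1706  0.075 ] yaw [-3.6 -3.6] cap [ 0.4996 -0.1088]
T blobs z.1 [array([ 0.4955, -0.1078]), array([ 0.4922, -0.1694]), array([ 0.4883, -0.2318])]
S blobs z.09 [array([ 0.4966, -0.1125]), array([ 0.4927, -0.174 ]), array([ 0.4895, -0.2355])]
ring (array([ 0.71350193, -0.15237873,  0.13320148]), np.float64(0.0014429727099080226))
lens (array([ 0.71099578, -0.15234232,  0.13479701]), np.float64(0.000622741564084342))
plate [[0.834, -0.119], [0.83, -0.207], [0.709, -0.111], [0.702, -0.196]] [np.float64(-3.9), np.float64(-5.0), np.float64(87.1), np.float64(85.5)]
```

servo_tool:
  dr:
    - [0,0,-3.6]
    - [0,0,-3.6]
    - [0,0,-3.6]
    - [0,0,-3.6]
    - [0,0,-3.6]
    - [0,0,-3.6]
    - [0,0,-3.6]
    - [0,0,-3.6]
    - [0,0,-3.6]
    - [0,0,-3.6]
  delta_pos:
    - [1.75,-4.2,0]
    - [1.75,-4.2,0]
    - [1.75,-4.2,0]
    - [1.75,-4.2,0]
    - [1.75,-4.2,0]
    - [1.75,-4.2,0]
    - [1.75,-4.2,0]
    - [1.75,-4.2,0]
    - [1.75,-4.2,0]
    - [1.75,-4.2,0]
  fingers: [-1,-1,-1,-1,-1,-1,-1,-1,-1,-1]

```text
time_s: 1.3
position: [0.4517, 0.2487, 0.2315]
eef_rot: [0.0, 0.489, 0.872, 0.0]
contact_force: [0.4, 0.0, 0.4]
opening: 0.0856
grip_force: 0.0
```

servo_tool:
  dr:
    - [0,0,-3.5]
    - [0,0,-3.5]
    - [0,0,-3.5]
    - [0,0,-3.5]
    - [0,0,-3.5]
    - [0,0,-3.5]
    - [0,0,-3.5]
    - [0,0,-3.5]
    - [0,0,-3.5]
    - [0,0,-3.5]
  delta_pos:
    - [0.5,-3.6,0]
    - [0.5,-3.6,0]
    - [0.5,-3.6,0]
    - [0.5,-3.6,0]
    - [0.5,-3.6,0]
    - [0.5,-3.6,0]
    - [0.5,-3.6,0]
    - [0.5,-3.6,0]
    - [0.5,-3.6,0]
    - [0.5,-3.6,0]
  fingers: [-1,-1,-1,-1,-1,-1,-1,-1,-1,-1]

```text
time_s: 2.3
position: [0.5013, -0.1111, 0.2315]
eef_rot: [0.0, 0.729, 0.685, 0.0]
contact_force: [0.2, -0.1, 0.3]
opening: 0.0858
grip_force: 0.0
```

servo_tool:
  dr:
    - [0,0,0]
    - [0,0,0]
    - [0,0,0]
    - [0,0,0]
  delta_pos:
    - [-0.3,0.2,-3]
    - [0,0,-3]
    - [0,0,-3]
    - [0,0,0]
  fingers: [-1,-1,-1,-1]

```text
time_s: 2.7
position: [0.4965, -0.1073, 0.1387]
eef_rot: [-0.002, 0.728, 0.686, -0.002]
contact_force: [0.3, -0.5, 0.3]
opening: 0.0852
grip_force: 0.0
```

Run:
```python
from h import *
S=grab('side');T=grab('top')
print(manip.get_state()['position'])
a=cv2.resize(S['frame'][190:300,215:325,::-1],(500,500),interpolation=cv2.INTER_CUBIC)
b=cv2.resize(T['frame'][200:260,290:350,::-1],(290,290),interpolation=cv2.INTER_CUBIC)
c=np.zeros((500,800,3),np.uint8);c[:,:500]=a;c[:290,505:795]=b
cv2.imwrite('pics/close1.png',c)
```

```text
[ 0.49810616 -0.10786825  0.14153871]
```

View pics/close1.png

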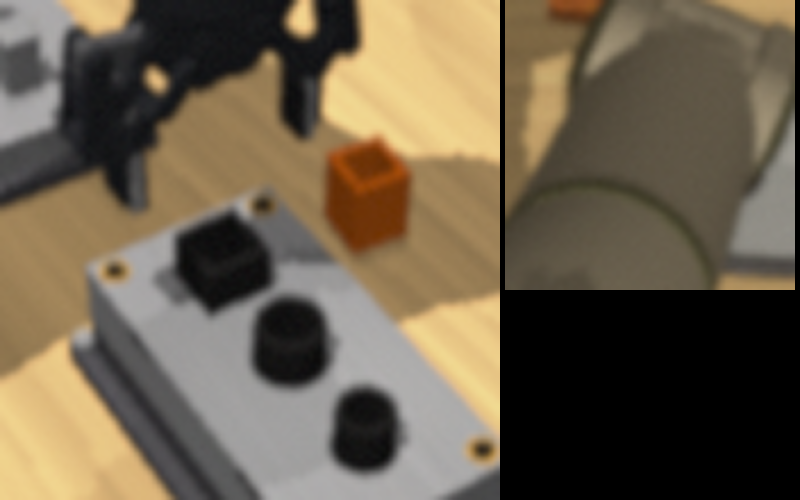

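The open fingers straddle the cap: tips at crop (130,200) and (300,130), cap top at (222,240). I'll check the finger and cap alignment by projection.

Run:
```python
from h import *
S=grab('side');p=manip.get_state()['position'];print(p)
f=500/110
g=lambda X:((proj(S,X)-[215,190]+.5)*f-.5).round(0).tolist()
x=np.array([.998,-.062,0])
print('tips',g([p+x*.043+[0,0,.013],p-x*.043+[0,0,.013]]))
y=np.array([.062,.998,0])
for c in([.498,-.109],):
    print(c,'cap top corners',g([np.r_[c,.101]+a*x*.018+b*y*.018 for a,b in((1,1),(1,-1),(-1,-1),(-1,1))]),'bottom',g([np.r_[c,.075]+a*x*.018+b*y*.018 for a,b in((1,-1),(-1,-1),(-1,1))]))
```

```text
[ 0.49866521 -0.1079139   0.14221186]
tips [[295.0, 127.0], [140.0, 194.0]]
[0.498, -0.109] cap top corners [[232.0, 206.0], [271.0, 250.0], [208.0, 279.0], [170.0, 233.0]] bottom [[270.0, 286.0], [209.0, 315.0], [172.0, 269.0]]
```

servo_tool:
  dr:
    - [0,0,0]
    - [0,0,0]
    - [0,0,0]
    - [0,0,0]
    - [0,0,0]
  delta_pos:
    - [0,-0.2,-2]
    - [0,0,-2]
    - [0,0,-1.5]
    - [0,0,-0.7]
    - [0,0,0]
  fingers: [-1,-1,-1,-1,-1]

```text
time_s: 3.35
position: [0.4986, -0.1096, 0.0798]
eef_rot: [0.0, 0.728, 0.686, 0.0]
contact_force: [-1.1, 0.1, 0.4]
opening: 0.0852
grip_force: 0.0
```

servo_tool:
  dr:
    - [0,0,0]
    - [0,0,0]
    - [0,0,0]
    - [0,0,0]
    - [0,0,0]
    - [0,0,0]
    - [0,0,0]
    - [0,0,0]
  delta_pos:
    - [0,0,0]
    - [0,0,0]
    - [0,0,0]
    - [0,0,0]
    - [0,0,0]
    - [0,0,0]
    - [0,0,0]
    - [0,0,0]
  fingers: [-0.6,-0.3,0,0.2,0.4,0.6,0.8,1]
  grip_force: 35

```text
time_s: 4.15
position: [0.4985, -0.1097, 0.0799]
eef_rot: [0.0, 0.728, 0.686, 0.0]
contact_force: [-0.5, 0.9, 7.3]
opening: 0.0356
grip_force: 34.4
```

servo_tool:
  dr:
    - [0,0,0]
    - [0,0,0]
    - [0,0,0]
    - [0,0,0]
    - [0,0,0]
    - [0,0,0]
    - [0,0,0]
    - [0,0,0]
    - [0,0,0]
    - [0,0,0]
  delta_pos:
    - [0,0,0]
    - [0,0,0.3]
    - [0,0,0.5]
    - [0,0,0.5]
    - [0,0,0.7]
    - [0,0,1]
    - [0,0,1]
    - [0,0,2]
    - [0,0,3]
    - [0,0,3]
  fingers: [1,1,1,1,1,1,1,1,1,1]

```text
time_s: 5.15
position: [0.4978, -0.1097, 0.2008]
eef_rot: [-0.0, 0.728, 0.686, -0.0]
contact_force: [0.2, -0.1, 0.8]
opening: 0.0353
grip_force: 35.2
```

servo_tool:
  dr:
    - [0,0,0]
    - [0,0,0]
    - [0,0,0]
  delta_pos:
    - [0,0,3]
    - [0,0,3]
    - [0,0,0]
  fingers: [1,1,1]

```text
time_s: 5.45
position: [0.4997, -0.1103, 0.2634]
eef_rot: [0.002, 0.728, 0.686, 0.002]
contact_force: [0.9, 0.0, -0.6]
opening: 0.0353
grip_force: 35.3
```

Run:
```python
from h import *
S=grab('side');p=manip.get_state()['position'];print(p)
u=proj(S,[p])[0].astype(int);x0,y0=max(u[0]-60,0),max(u[1]-60,0);print(x0,y0)
a=S['frame'][y0:y0+120,x0:x0+120,::-1];cv2.imwrite('pics/lift1.png',cv2.resize(a,(600,600),interpolation=cv2.INTER_CUBIC))
print(proj(S,[p,p-[0,0,.03]]))
```

```text
[ 0.49890816 -0.10978471  0.26154902]
202 126
[[262.72966286 186.07755867]
 [262.90848688 197.80710281]]
```

View pics/lift1.png

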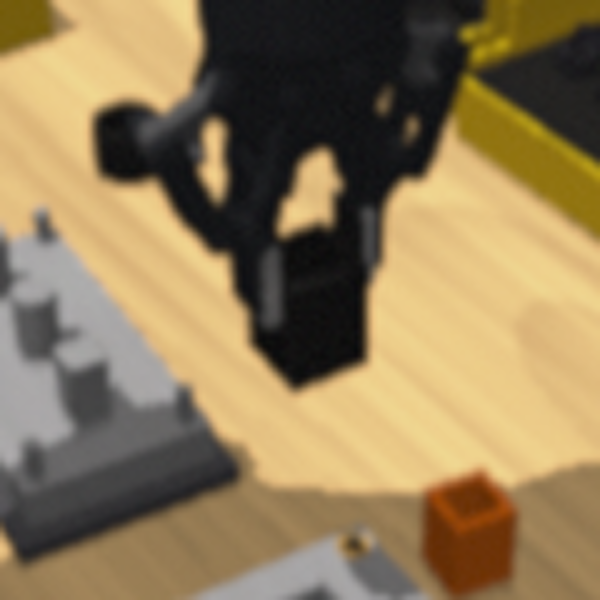

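The cap is out and hangs straight in the jaws; its lowest corner is at crop (297,388), i.e. native (261.4,203.6). Next I check the base depth, refine the camera yaw and plan the turn.

Run:
```python
from h import *
T=grab('top');S=grab('side');p=manip.get_state()['position']
x=np.array([.998,-.062,0]);y=np.array([.062,.998,0])
for h in(.025,.029,.033):print(h,proj(S,[p-x*.018-y*.018-[0,0,h]])[0].round(1))
s=lambda x,y:(220+(x-388+.5)/2.353-.5,175+(y+.5)/2.353-.5)
l,f,r=[onz(S,s(*q),.012)[:2] for q in((651,139),(697,187),(783,143))]
print(l,f,r,'lens side',np.degrees(np.arctan2(*(l-f)[::1]))if 0 else np.degrees(np.arctan2((l-f)[1],(l-f)[0])),np.degrees(np.arctan2((r-f)[1],(r-f)[0])), np.linalg.norm(l-f),np.linalg.norm(r-f))
# top: segment grey-dark plate edges left/right via saturation mask
f=T['frame'][130:185,305:355]; hsv=cv2.cvtColor(f,cv2.COLOR_RGB2HSV)
m=((hsv[...,1]<70)).astype(np.uint8); cs,_=cv2.findContours(m,cv2.RETR_EXTERNAL,cv2.CHAIN_APPROX_NONE);c=max(cs,key=cv2.contourArea)
q=cv2.boxPoints(cv2.minAreaRect(c))+[305,130];w=[onz(T,u,.012)[:2] for u in q]
print(q.tolist(),np.round(w,3).tolist(),[np.degrees(np.arctan2(*(w[i]-w[i-1])[::-1])).round(1) for i in range(4)])
# ring circle fit normal: white ellipse boundary rays from both views -> yaw by ellipse compare
for n in np.arange(-10,4,2.):
    a=np.radians(n);nz=np.array([-np.cos(a),-np.sin(a),1])/2**.5*1; ly=np.array([-np.sin(a),np.cos(a),0]);lx=np.cross(ly,nz)
    P=[np.array([.712,-.152,.134])+.038*(np.cos(k)*lx+np.sin(k)*ly) for k in np.linspace(0,6.28,60)]
    print(n,[np.round(np.r_[e[1],e[2]],1) for e in(cv2.fitEllipse(proj(i,P).astype(np.float32)) for i in(T,S))])
```

```text
0.025 [259.3 204.9]
0.029 [259.3 206.4]
0.033 [259.3 207.9]
[ 0.71000997 -0.11625831] [ 0.70078129 -0.19807814] [ 0.82469999 -0.20670625] lens side 83.56464893571528 -3.9829179478207415 0.08233864361939826 0.1242187166143207
[[316.4979543685913, 174.7776336669922], [319.0900411605835, 139.78444957733154], [343.9167823791504, 141.62346649169922], [341.3246955871582, 176.61664962768555]] [[0.709, -0.111], [0.835, -0.122], [0.827, -0.208], [0.702, -0.196]] [np.float64(85.1), np.float64(-5.0), np.float64(-95.0), np.float64(174.5)]
-10.0 [array([20.7, 23.9, 93.2]), array([26.1, 32.4, 36.6])]
-8.0 [array([20.7, 23.9, 90.4]), array([26.6, 32.4, 36.4])]
-6.0 [array([20.7, 24. , 87.7]), array([27.1, 32.4, 36.3])]
-4.0 [array([20.6, 24. , 84.9]), array([27.5, 32.4, 36.2])]
-2.0 [array([20.6, 24. , 82.3]), array([27.9, 32.4, 36.2])]
0.0 [array([20.5, 24. , 79.6]), array([28.3, 32.4, 36.3])]
2.0 [array([20.4, 24. , 77. ]), array([28.7, 32.4, 36.5])]
```

servo_tool:
  dr:
    - [0,0,-1.5]
    - [-0.39,-4.98,0]
    - [-0.43,-4.98,0]
    - [-0.43,-4.98,0]
    - [-0.43,-4.98,0]
    - [-0.43,-4.98,0]
    - [-0.43,-4.98,0]
    - [-0.43,-4.98,0]
    - [-0.43,-4.98,0]
    - [-0.43,-4.98,0]
  delta_pos:
    - [0,0,0]
    - [0.7,-0.3,0]
    - [0.7,-0.3,0]
    - [0.7,-0.4,0]
    - [0.7,-0.4,0]
    - [0.7,-0.4,0]
    - [0.7,-0.4,0]
    - [0.7,-0.4,0]
    - [0.7,-0.4,0]
    - [0.7,-0.4,0]
  fingers: [1,1,1,1,1,1,1,1,1,1]

```text
time_s: 6.6
position: [0.5625, -0.1408, 0.3052]
eef_rot: [0.214, 0.693, 0.653, 0.218]
contact_force: [1.2, -0.6, -1.1]
opening: 0.0356
grip_force: 35.5
```

servo_tool:
  dr:
    - [0,0,0]
    - [0,0,0]
    - [0,0,0]
  delta_pos:
    - [0,0,0]
    - [0,0,0]
    - [0,0,0]
  fingers: [1,1,1]

```text
time_s: 6.9
position: [0.5631, -0.1413, 0.3061]
eef_rot: [0.214, 0.697, 0.649, 0.219]
contact_force: [0.2, 0.3, -0.5]
opening: 0.035
grip_force: 35.5
```

```bash
cat >> h.py <<'E'
from scipy.spatial.transform import Rotation as Ro
def err(yaw=-5,L=(.712,-.152,.134),d=.138):
    s=manip.get_state();a=np.radians(yaw);n=np.array([-np.cos(a),-np.sin(a),1])/2**.5
    R=Ro.from_quat(np.roll(s['eef_rot'],-1));M=R.as_matrix()
    ly=np.array([-np.sin(a),np.cos(a),0]); z=-n; 
    y=np.cross(ly,z); y=y if y@M[:,1]>0 else -y; x=np.cross(y,z)
    G=Ro.from_matrix(np.c_[x,y,z])
    print('pos',s['position'].round(4),'dpos cm',((np.array(L)+d*n-s['position'])*100).round(2),'dr deg',np.degrees((G*R.inv()).as_rotvec()).round(2),'q',s['joint_positions'].round(2),s['opening'],s['time_s'])
E
python3 -c "
from h import *
err()"
```

```text
pos [ 0.5631 -0.1413  0.3061] dpos cm [ 5.16 -0.22 -7.45] dr deg [-2.29 -9.21 -1.58] q [ 0.27  0.19 -0.07  2.29 -1.04  0.11  1.15] 0.03504927741361612 6.9
```

j5 and j6 are at their limits: with the tool this steep the wrist has to pass round the other way (j5 towards π). I'll check the joint signs to choose the side.

```bash
cat >> h.py <<'E'
import itertools
def Rj(q,s): return Ro.from_euler('ZYZYZYZ',np.array(q)*s)if 0 else np.prod([Ro.from_rotvec(np.array(([0,0,1],[0,1,0])[i%2])*q[i]*s[i]) for i in range(7)])
E
python3 - <<'E'
from h import *
st=manip.get_state()
D=[([-1.2567,.60004,-.00257,1.60004,.00177,.9429,-.0798],[-8.7e-5,.194127,.980976,-6.88e-4]),(st['joint_positions'],st['eef_rot'])]
res=[]
for sg in itertools.product((1,-1),repeat=7):
    C=[Rj(q,sg).inv()*Ro.from_quat(np.roll(e,-1)) for q,e in D]
    res.append((np.degrees((C[0].inv()*C[1]).magnitude()),sg,C[0].as_rotvec(degrees=True).round(1)))
for r in sorted(res,key=lambda r:r[0])[:4]:print(r)
print(st['joint_positions'])
E
```

```text
(np.float64(0.00037485588819772246), (-1, 1, -1, 1, -1, 1, -1), array([ 0., -0., 90.]))
(np.float64(7.691162339536484), (-1, 1, 1, 1, -1, 1, -1), array([-0.1,  0.1, 89.8]))
(np.float64(23.493238757342798), (-1, 1, -1, 1, 1, 1, 1), array([ 0.1, -0.1, 99. ]))
(np.float64(24.72578125604577), (-1, 1, -1, -1, -1, -1, -1), array([-57.2, -49. ,  78.1]))
[ 0.26837263  0.18820686 -0.06962341  2.2857148  -1.0449982   0.10666432
  1.14639442]
```

servo_tool:
  dr:
    - [0.43,4.98,0.4]
    - [0.43,4.98,0.4]
    - [0.43,4.98,0.4]
    - [0,0,0]
  delta_pos:
    - [1.5,0,0]
    - [1.5,0,0]
    - [1.5,0,0]
    - [0,0,0]
  fingers: [1,1,1,1]

```text
time_s: 7.3
position: [0.6033, -0.1366, 0.3058]
eef_rot: [0.145, 0.707, 0.671, 0.169]
contact_force: [0.1, 1.1, -0.7]
opening: 0.0349
grip_force: 35.5
```

```bash
python3 -c "
from h import *
err();s=manip.get_state()
import json;json.dump([[list(s['joint_positions']),list(s['position'])]],open('d1.json','w'))"
```

```text
pos [ 0.6033 -0.1366  0.3058] dpos cm [ 1.15 -0.69 -7.43] dr deg [ -3.73 -19.21  -3.03] q [-0.17  0.27  0.45  2.11 -0.62  0.42  0.71] 0.03487439127496089 7.3
```

servo_tool:
  dr:
    - [4,0,4]
    - [4,0,4]
    - [4,0,4]
    - [0,0,0]
  delta_pos:
    - [0,1,0]
    - [0,1,0]
    - [0,1,0]
    - [0,0,0]
  fingers: [1,1,1,1]

```text
time_s: 7.7
position: [0.5993, -0.1096, 0.3043]
eef_rot: [0.051, 0.647, 0.718, 0.253]
contact_force: [-0.3, 0.1, -0.7]
opening: 0.0356
grip_force: 35.5
```

Run:
```python
from h import *
import json
from scipy.optimize import least_squares
err();s=manip.get_state()
D=json.load(open('d1.json'))+[[list(s['joint_positions']),list(s['position'])],
 [[-1.25669946,.60003825,-.00256534,1.60004455,.00177396,.94289993,-.07980018],[.27600375,.66995521,.23050986]],
 [[.26837263,.18820686,-.06962341,2.2857148,-1.0449982,.10666432,1.14639442],[.5631,-.1413,.3061]]]
json.dump(D,open('d.json','w'))
sg=np.array([-1,1,-1,1,-1,1,-1])
def fk(q,o):
    R=Ro.identity();p=np.array([0,0,o[0]])
    # after each joint i: offsets
    offs={1:[0,o[1],0],2:[0,0,o[2]],3:[o[3],o[4],0],4:[o[5],0,o[6]] if 0 else [0,0,0]}
    ax=[[0,0,1],[0,1,0]]
    off=[[0,0,0],[0,0,0],[o[3],o[1],o[2]],[-o[3],o[4],0],[0,0,o[5]],[o[6],0,0],[0,0,o[7]]]
    for i in range(7):
        R=R*Ro.from_rotvec(np.array(ax[i%2])*q[i]*sg[i]); p=p+R.apply(off[i])
    return p,R
x0=[.36,-.05,.4,0.,0,.4,0,.25]
f=lambda o:np.concatenate([fk(q,o)[0]-p for q,p in D]+[1e-3*(o-np.array(x0))])
r=least_squares(f,x0);print(r.x.round(4),(r.fun[:-8]*1000).round(1))
```

```text
pos [ 0.5993 -0.1096  0.3043] dpos cm [ 1.55 -3.39 -7.27] dr deg [-13.94 -19.16 -16.65] q [ 0.14  0.31  0.21  2.06 -0.88  0.66  1.12] 0.035554352626915996 7.7
[ 0.3011 -0.0518  0.6373 -0.002  -0.0018  0.4495 -0.0047  0.3317] [-7.5 -1.   2.3 -1.6  1.2 -0.2 -2.2  3.2 -0.3  6.3 -1.8 -1.8]
```

```bash
cat > ik.py <<'E'
from h import *
import json
from scipy.optimize import least_squares
D=json.load(open('d.json'))
sg=np.array([-1,1,-1,1,-1,1,-1])
def fk(q,o):
    R=Ro.identity();p=np.zeros(3)
    for i in range(7):
        R=R*Ro.from_rotvec(np.array([[0,0,1],[0,1,0]][i%2])*q[i]*sg[i]); p=p+R.apply(o[3*i:3*i+3])
    return p,R
o0=np.zeros(21);o0[[2,7,8,14,20]]=[.3,-.052,.637,.45,.332]
fit=least_squares(lambda o:np.concatenate([fk(q,o)[0]-p for q,p in D]+[.03*(o-o0)]),o0);O=fit.x
lo=np.array([-2.57,-.35,-1.29,.11,-1.05,.11,-2.63]);hi=np.array([2.57,1.97,1.29,2.56,4.19,1.86,2.63])
def ik(p,z,y=None,q0=None,w=.01):
    m=(lo+hi)/2
    def f(q):
        P,R=fk(q,O);M=R.as_matrix();M=np.c_[M[:,1],-M[:,0],M[:,2]]*np.array([1,1,1]) # C=Rz90
        e=[(P-p)*10,(M[:,2]-z)*3]
        if y is not None: e.append((M[:,1]-y)*3)
        e.append(w*(q-(q0 if q0 is not None else m)))
        return np.concatenate(e)
    best=[]
    rng=np.random.default_rng(0)
    for k in range(24):
        s=rng.uniform(lo+.05,hi-.05)
        if q0 is not None and k==0:s=np.clip(q0,lo+.01,hi-.01)
        r=least_squares(f,s,bounds=(lo+.04,hi-.04)); best.append((r.cost,r.x))
    return sorted(best,key=lambda b:b[0])
E
python3 - <<'E'
from ik import *
print((fit.fun[:12]*1000).round(1),O.reshape(7,3).round(3).tolist())
a=np.radians(-5);n=np.array([-np.cos(a),-np.sin(a),1])/2**.5;p=np.array([.712,-.152,.134])+.138*n
seen=[]
for c,q in ik(p,-n):
    if all(np.abs(q-s).max()>.2 for s in seen):
        seen.append(q);P,R=fk(q,O);print(round(c,5),q.round(2),((P-p)*1000).round(1),np.degrees(np.arccos(min(1,R.as_matrix()[:,2]@-n))).round(2))
E
```

```text
[-0.  -0.  -0.  -0.   0.  -0.  -0.   0.   0.   0.1 -0.   0. ] [[0.001, -0.014, 0.298], [0.003, -0.014, 0.0], [-0.004, -0.041, 0.637], [0.004, 0.011, -0.0], [0.002, 0.0, 0.45], [-0.002, 0.0, -0.003], [-0.002, 0.001, 0.329]]
0.00017 [ 0.7   0.47 -0.72  2.35  2.56  0.46  0.01] [ 0.  0. -0.] 0.0
0.28479 [ 0.17  0.33  0.05  2.17 -1.01  0.15 -2.59] [ 9.2 -7.1 30.6] 12.99
0.28663 [ 0.17  0.33  0.04  2.17 -1.01  0.15  2.59] [ 9.3 -7.2 30.7] 13.03
13.01726 [ 0.45  1.43  1.25  0.15  4.15  1.82 -2.59] [ 394.7 -170.4   21.7] 54.34
```

Run:
```python
from ik import *
st=manip.get_state();qc=st['joint_positions']
a=np.radians(-5);n=np.array([-np.cos(a),-np.sin(a),1])/2**.5;L=np.array([.712,-.152,.134])
ly=np.array([-np.sin(a),np.cos(a),0]);up=np.cross(n,ly)
for nm,y in(('up',up),('dn',-up),('l',ly),('r',-ly)):
  for d in(.138,.2):
    c,q=ik(L+d*n,-n,y,w=.003)[0];print(nm,d,round(c,5),q.round(2))
    if c<.01 and d==.2:
        P=[fk(qc+(q-qc)*t,O) for t in np.linspace(0,1,25)]
        rv=[np.degrees((P[i+1][1]*P[i][1].inv()).as_rotvec()) for i in range(24)]
        print('  max step deg',max(np.linalg.norm(r) for r in rv).round(1),'cm',max(np.linalg.norm(P[i+1][0]-P[i][0]) for i in range(24)).round(3)*100,'pos',[(p[0]*100).round(0).tolist() for p in P[::6]],'toolz',[p[1].as_matrix()[:,2].round(1).tolist() for p in P[::6]])
```

```text
up 0.138 2e-05 [ 0.53  0.43 -0.49  2.36  2.79  0.43  0.46]
up 0.2 2e-05 [ 0.59  0.3  -0.53  2.4   2.81  0.33  0.42]
  max step deg 7.8 cm 3.5000000000000004 pos [[60.0, -11.0, 30.0], [48.0, -20.0, 23.0], [48.0, -29.0, 24.0], [55.0, -27.0, 27.0], [57.0, -14.0, 28.0]] toolz [[0.4, 0.3, -0.9], [0.1, -0.1, -1.0], [0.2, -0.4, -0.9], [0.5, -0.4, -0.8], [0.7, -0.1, -0.7]]
dn 0.138 3e-05 [ 1.02  0.7  -1.25  2.34  2.13  0.72 -1.89]
dn 0.2 4e-05 [ 1.1   0.51 -1.25  2.38  2.11  0.55 -1.95]
  max step deg 5.2 cm 3.3000000000000003 pos [[60.0, -11.0, 30.0], [47.0, -14.0, 21.0], [44.0, -20.0, 18.0], [50.0, -22.0, 20.0], [57.0, -14.0, 28.0]] toolz [[0.4, 0.3, -0.9], [0.0, 0.1, -1.0], [0.0, -0.1, -1.0], [0.3, -0.2, -0.9], [0.7, -0.1, -0.7]]
l 0.138 2e-05 [ 0.88  0.56 -0.99  2.34  2.31  0.56 -0.56]
l 0.2 2e-05 [ 0.99  0.42 -1.05  2.38  2.27  0.44 -0.56]
  max step deg 5.2 cm 3.2 pos [[60.0, -11.0, 30.0], [48.0, -16.0, 22.0], [46.0, -23.0, 20.0], [52.0, -23.0, 22.0], [57.0, -14.0, 28.0]] toolz [[0.4, 0.3, -0.9], [0.1, 0.1, -1.0], [0.1, -0.2, -1.0], [0.4, -0.3, -0.9], [0.7, -0.1, -0.7]]
r 0.138 3e-05 [0.14 0.4  0.02 2.39 3.29 0.44 1.49]
r 0.2 3e-05 [ 0.19  0.27 -0.02  2.43  3.29  0.35  1.49]
  max step deg 11.2 cm 4.0 pos [[60.0, -11.0, 30.0], [46.0, -23.0, 24.0], [48.0, -34.0, 28.0], [57.0, -29.0, 31.0], [57.0, -14.0, 28.0]] toolz [[0.4, 0.3, -0.9], [0.1, -0.2, -1.0], [0.2, -0.5, -0.8], [0.6, -0.5, -0.7], [0.7, -0.1, -0.7]]
```

```bash
cat > plan.py <<'E'
from ik import *
def step(q,P,G):
    def f(x):
        p,R=fk(x,O);R=R*Ro.from_rotvec([0,0,np.pi/2])
        return np.concatenate([(P-p)*10,(G*R.inv()).as_rotvec()*3,.02*(x-q)])
    return least_squares(f,q.clip(lo+1e-4,hi-1e-4),bounds=(lo,hi))
def sim(q,p,R,wps):
    rows=[]
    for P,G,N in wps:
        dp=np.round((P-p)*100/N,2);dr=np.round(np.degrees((G*R.inv()).as_rotvec())/N,2)
        for i in range(N):
            p=p+dp/100;R=Ro.from_rotvec(np.radians(dr))*R
            r=step(q,p,R);dq=np.abs(r.x-q).max();q=r.x
            PP,_=fk(q,O)
        rows.append((N,dr.tolist(),dp.tolist()))
        print(rows[-1],'|dr|',np.linalg.norm(dr).round(1),'q',q.round(2),'err mm',(np.linalg.norm(PP-p)*1000).round(1),'dq/row',dq.round(2))
def lean(t,a,R):  # min rotation of R so tool z is tilted t deg toward azimuth a
    t,a=np.radians([t,a]);z=np.array([np.sin(t)*np.cos(a),np.sin(t)*np.sin(a),-np.cos(t)]);z0=R.as_matrix()[:,2]
    c=np.cross(z0,z);return Ro.from_rotvec(c/np.linalg.norm(c)*np.arctan2(np.linalg.norm(c),z0@z))*R
def goal(up=True,yaw=-5):
    a=np.radians(yaw);n=np.array([-np.cos(a),-np.sin(a),1])/2**.5;ly=np.array([-np.sin(a),np.cos(a),0])
    y=np.cross(n,ly)*(1 if up else -1);return n,Ro.from_matrix(np.c_[np.cross(y,-n),y,-n])
E
python3 - <<'E'
from plan import *
s=manip.get_state();R0=Ro.from_quat(np.roll(s['eef_rot'],-1));p0=s['position'];q=s['joint_positions']
L=np.array([.712,-.152,.134]);n,G=goal()
C=np.array([.56,-.16,.32])
for (t1,a1),(t2,a2) in (((25,-80),(40,-45)),((35,-80),(45,-40)),((15,-100),(35,-70)),):
    print('---',t1,a1)
    A=lean(t1,a1,lean(1,0,R0));B=lean(t2,a2,A)
    sim(q,p0,R0,[(C,lean(3,-80,R0),8),(C,A,8),(C,B,8),(L+.2*n,G,10),(L+.138*n,G,6)])
E
```

```text
--- 25 -80
(8, [-2.58, 2.95, -0.18], [-0.49, -0.63, 0.2]) |dr| 3.9 q [-0.24  0.35  0.55  1.87 -0.16  0.95  0.46] err mm 0.0 dq/row 0.06
(8, [-2.71, -0.46, 0.04], [-0.0, -0.0, -0.0]) |dr| 2.7 q [-0.61  0.37  0.76  1.99  0.24  0.77  0.03] err mm 0.0 dq/row 0.05
(8, [-0.68, -2.62, 1.15], [-0.0, -0.0, -0.0]) |dr| 2.9 q [-0.95  0.39  1.16  2.29  0.55  0.15 -0.26] err mm 0.0 dq/row 0.1
(10, [-8.74, 3.72, 12.28], [0.11, 0.2, -0.45]) |dr| 15.5 q [-0.17  0.29  0.44  2.45  3.67  0.41 -0.46] err mm 0.0 dq/row 0.2
(6, [-0.0, -0.01, 0.0], [0.73, -0.06, -0.73]) |dr| 0.0 q [-0.15  0.44  0.43  2.4   3.64  0.52 -0.46] err mm 0.0 dq/row 0.02
--- 35 -80
(8, [-2.58, 2.95, -0.18], [-0.49, -0.63, 0.2]) |dr| 3.9 q [-0.24  0.35  0.55  1.87 -0.16  0.95  0.46] err mm 0.0 dq/row 0.06
(8, [-3.94, -0.68, 0.03], [-0.0, -0.0, -0.0]) |dr| 4.0 q [-0.78  0.44  0.9   2.04  0.4   0.71 -0.15] err mm 0.0 dq/row 0.07
(8, [0.2, -2.78, 1.94], [-0.0, -0.0, -0.0]) |dr| 3.4 q [-0.81  0.28  0.89  2.37  1.71  0.27 -1.39] err mm 0.1 dq/row 0.55
(10, [-9.1, 3.77, 11.53], [0.11, 0.2, -0.45]) |dr| 15.2 q [-0.23  0.3   0.53  2.45  3.74  0.43 -0.52] err mm 0.0 dq/row 0.17
(6, [0.01, -0.0, -0.01], [0.73, -0.06, -0.73]) |dr| 0.0 q [-0.21  0.45  0.51  2.41  3.7   0.54 -0.52] err mm 0.0 dq/row 0.02
--- 15 -100
(8, [-2.58, 2.95, -0.18], [-0.49, -0.63, 0.2]) |dr| 3.9 q [-0.24  0.35  0.55  1.87 -0.16  0.95  0.46] err mm 0.0 dq/row 0.06
(8, [-1.47, 0.4, 0.04], [-0.0, -0.0, -0.0]) |dr| 1.5 q [-0.42  0.39  0.64  1.88  0.04  0.95  0.26] err mm 0.0 dq/row 0.02
(8, [-2.3, -1.66, 0.54], [-0.0, -0.0, -0.0]) |dr| 2.9 q [-0.81  0.4   0.92  2.11  0.45  0.59 -0.19] err mm 0.0 dq/row 0.06
(10, [-6.85, 4.16, 13.38], [0.11, 0.2, -0.45]) |dr| 15.6 q [-0.06  0.28  0.29  2.44  3.56  0.38 -0.35] err mm 0.0 dq/row 0.3
(6, [0.0, 0.0, -0.01], [0.73, -0.06, -0.73]) |dr| 0.0 q [-0.06  0.42  0.3   2.4   3.53  0.48 -0.34] err mm 0.0 dq/row 0.02
```

Run:
```python
from plan import *
s=manip.get_state();R0=Ro.from_quat(np.roll(s['eef_rot'],-1));p0=s['position'];q=s['joint_positions']
L=np.array([.712,-.152,.134]);n,G=goal(False)
C=np.array([.56,-.16,.32])
for (t1,a1),(t2,a2) in (((35,-80),(45,-40)),((40,-75),(50,-35)),((30,-70),(50,-45))):
    print('---',t1,a1)
    A=lean(t1,a1,lean(1,0,R0));B=lean(t2,a2,A)
    sim(q,p0,R0,[(C,lean(3,-80,R0),8),(C,A,8),(C,B,10),(L+.2*n,G,10),(L+.138*n,G,6)])
```

```text
--- 35 -80
(8, [-2.58, 2.95, -0.18], [-0.49, -0.63, 0.2]) |dr| 3.9 q [-0.24  0.35  0.55  1.87 -0.16  0.95  0.46] err mm 0.0 dq/row 0.06
(8, [-3.94, -0.68, 0.03], [-0.0, -0.0, -0.0]) |dr| 4.0 q [-0.78  0.44  0.9   2.04  0.4   0.71 -0.15] err mm 0.0 dq/row 0.07
(10, [0.16, -2.22, 1.55], [-0.0, -0.0, -0.0]) |dr| 2.7 q [-0.83  0.29  0.92  2.37  1.72  0.25 -1.4 ] err mm 0.0 dq/row 0.4
(10, [3.48, -1.44, -0.46], [0.11, 0.2, -0.45]) |dr| 3.8 q [ 0.68  0.32 -0.62  2.41  2.73  0.34 -2.63] err mm 0.0 dq/row 0.21
(6, [-0.01, -0.0, -0.0], [0.73, -0.06, -0.73]) |dr| 0.0 q [ 0.6   0.45 -0.58  2.36  2.71  0.45 -2.59] err mm 0.0 dq/row 0.02
--- 40 -75
(8, [-2.58, 2.95, -0.18], [-0.49, -0.63, 0.2]) |dr| 3.9 q [-0.24  0.35  0.55  1.87 -0.16  0.95  0.46] err mm 0.0 dq/row 0.06
(8, [-4.46, -1.21, 0.04], [-0.0, -0.0, -0.0]) |dr| 4.6 q [-0.89  0.49  1.01  2.11  0.47  0.6  -0.26] err mm 0.0 dq/row 0.08
(10, [0.37, -2.24, 1.9], [-0.0, -0.0, -0.0]) |dr| 3.0 q [-0.65  0.25  0.67  2.44  2.15  0.4  -1.82] err mm 0.0 dq/row 0.17
(10, [3.68, -0.85, -0.59], [0.11, 0.2, -0.45]) |dr| 3.8 q [ 0.68  0.32 -0.63  2.41  2.73  0.35 -2.63] err mm 0.0 dq/row 0.19
(6, [-0.01, 0.0, -0.01], [0.73, -0.06, -0.73]) |dr| 0.0 q [ 0.6   0.45 -0.58  2.37  2.71  0.45 -2.59] err mm 0.0 dq/row 0.02
--- 30 -70
(8, [-2.58, 2.95, -0.18], [-0.49, -0.63, 0.2]) |dr| 3.9 q [-0.24  0.35  0.55  1.87 -0.16  0.95  0.46] err mm 0.0 dq/row 0.06
(8, [-3.16, -1.2, 0.06], [-0.0, -0.0, -0.0]) |dr| 3.4 q [-0.73  0.37  0.86  2.07  0.34  0.63 -0.1 ] err mm 0.0 dq/row 0.07
(10, [-0.99, -2.13, 0.96], [-0.0, -0.0, -0.0]) |dr| 2.5 q [-0.87  0.35  0.91  2.39  1.82  0.36 -1.61] err mm 0.0 dq/row 0.19
(10, [3.87, -1.3, 0.04], [0.11, 0.2, -0.45]) |dr| 4.1 q [ 0.68  0.32 -0.62  2.41  2.73  0.34 -2.63] err mm 0.0 dq/row 0.24
(6, [-0.0, -0.0, 0.0], [0.73, -0.06, -0.73]) |dr| 0.0 q [ 0.6   0.45 -0.58  2.36  2.71  0.44 -2.59] err mm 0.0 dq/row 0.02
```

servo_tool:
  dr:
    - [-2.58,2.95,-0.18]
    - [-2.58,2.95,-0.18]
    - [-2.58,2.95,-0.18]
    - [-2.58,2.95,-0.18]
    - [-2.58,2.95,-0.18]
    - [-2.58,2.95,-0.18]
    - [-2.58,2.95,-0.18]
    - [-2.58,2.95,-0.18]
  delta_pos:
    - [-0.5,-0.6,0.2]
    - [-0.5,-0.6,0.2]
    - [-0.5,-0.6,0.2]
    - [-0.5,-0.6,0.2]
    - [-0.5,-0.6,0.2]
    - [-0.5,-0.6,0.2]
    - [-0.5,-0.6,0.2]
    - [-0.5,-0.6,0.2]
  fingers: [1,1,1,1,1,1,1,1]

```text
time_s: 8.5
position: [0.5597, -0.1563, 0.3217]
eef_rot: [0.023, 0.673, 0.739, -0.017]
contact_force: [0.3, -0.6, -1.8]
opening: 0.0355
grip_force: 35.5
```

servo_tool:
  dr:
    - [-4.46,-1.21,0]
    - [-4.46,-1.21,0]
    - [-4.46,-1.21,0]
    - [-4.46,-1.21,0]
    - [-4.46,-1.21,0]
    - [-4.46,-1.21,0]
    - [-4.46,-1.21,0]
    - [-4.46,-1.21,0]
  delta_pos:
    - [0,0,0]
    - [0,0,0]
    - [0,0,0]
    - [0,0,0]
    - [0,0,0]
    - [0,0,0]
    - [0,0,0]
    - [0,0,0]
  fingers: [1,1,1,1,1,1,1,1]

```text
time_s: 9.3
position: [0.56, -0.1551, 0.3217]
eef_rot: [0.29, 0.632, 0.695, -0.184]
contact_force: [0.3, -0.9, 0.2]
opening: 0.0355
grip_force: 35.5
```

Run:
```python
from plan import *
s=manip.get_state();R0=Ro.from_quat(np.roll(s['eef_rot'],-1));p0=s['position'];q=s['joint_positions']
print(p0,q.round(2),R0.as_matrix()[:,2].round(2),s['opening'],'fk err',fk(q,O)[0]-p0)
L=np.array([.712,-.152,.134]);n,G=goal(False);C=np.array([.56,-.16,.32])
G2=Ro.from_rotvec(n*np.pi/2)*G; G3=Ro.from_rotvec(-n*np.pi/2)*G
B=lean(50,-35,R0)
for g in(G2,G3):sim(q,p0,R0,[(C,B,10),(L+.2*n,g,20),(L+.138*n,g,6)])
```

```text
[ 0.55998784 -0.15509867  0.32169541] [-0.87  0.46  0.96  2.11  0.54  0.62 -0.33] [ 0.17 -0.62 -0.76] 0.03546522874448603 fk err [-0.00211898 -0.00308271 -0.00119267]
(10, [0.38, -2.21, 1.89], [0.0, -0.05, -0.02]) |dr| 2.9 q [-0.64  0.25  0.67  2.44  2.16  0.4  -1.83] err mm 0.0 dq/row 0.17
(20, [-1.29, 0.74, 2.77], [0.06, 0.1, -0.22]) |dr| 3.1 q [ 0.04  0.27  0.17  2.43  3.48  0.36 -1.84] err mm 0.0 dq/row 0.06
(6, [-0.01, -0.02, 0.01], [0.71, -0.06, -0.74]) |dr| 0.0 q [ 0.03  0.41  0.19  2.39  3.45  0.46 -1.82] err mm 0.0 dq/row 0.02
(10, [0.38, -2.21, 1.89], [0.0, -0.05, -0.02]) |dr| 2.9 q [-0.64  0.25  0.67  2.44  2.16  0.4  -1.83] err mm 0.0 dq/row 0.17
(20, [4.6, -1.57, -3.7], [0.06, 0.1, -0.22]) |dr| 6.1 q [ 0.82  0.28 -0.74  2.25  1.2   0.11 -2.63] err mm 24.2 dq/row 0.08
(6, [-0.0, 0.01, 0.01], [0.71, -0.06, -0.74]) |dr| 0.0 q [ 0.65  0.39 -0.58  2.18  1.21  0.11 -2.63] err mm 29.1 dq/row 0.02
```

Matches the prediction. Carrying on with the first branch.

servo_tool:
  dr:
    - [0.38,-2.21,1.89]
    - [0.38,-2.21,1.89]
    - [0.38,-2.21,1.89]
    - [0.38,-2.21,1.89]
    - [0.38,-2.21,1.89]
    - [0.38,-2.21,1.89]
    - [0.38,-2.21,1.89]
    - [0.38,-2.21,1.89]
    - [0.38,-2.21,1.89]
    - [0.38,-2.21,1.89]
  delta_pos:
    - [0,-0.05,0]
    - [0,-0.05,0]
    - [0,-0.05,0]
    - [0,-0.05,0]
    - [0,-0.05,0]
    - [0,-0.05,0]
    - [0,-0.05,0]
    - [0,-0.05,0]
    - [0,-0.05,0]
    - [0,-0.05,0]
  fingers: [1,1,1,1,1,1,1,1,1,1]

```text
time_s: 10.3
position: [0.5492, -0.1602, 0.3269]
eef_rot: [0.39, 0.569, 0.723, -0.039]
contact_force: [-0.5, -1.2, 0.0]
opening: 0.0353
grip_force: 36.0
```

Run:
```python
from plan import *
s=manip.get_state();R0=Ro.from_quat(np.roll(s['eef_rot'],-1));p0=s['position'];q=s['joint_positions']
print(p0,q.round(2),R0.as_matrix()[:,2].round(2),s['opening'],'fk err',fk(q,O)[0]-p0)
L=np.array([.712,-.152,.134]);n,G=goal(False)
g=Ro.from_rotvec(n*np.pi/2)*G
sim(q,p0,R0,[(L+.2*n,g,20),(L+.138*n,g,6)])
```

```text
[ 0.54919731 -0.16019421  0.32690711] [-1.01  0.37  1.18  2.39  1.72  0.16 -1.41] [ 0.52 -0.5  -0.69] 0.035292682953510894 fk err [-0.00460941 -0.00220012 -0.00069324]
(20, [-1.08, 0.55, 3.06], [0.11, 0.1, -0.26]) |dr| 3.3 q [ 0.08  0.27  0.13  2.43  3.45  0.36 -1.8 ] err mm 0.0 dq/row 0.08
(6, [0.0, 0.01, -0.01], [0.73, -0.06, -0.72]) |dr| 0.0 q [ 0.06  0.41  0.15  2.39  3.41  0.45 -1.78] err mm 0.0 dq/row 0.02
```

j5 is going round (1.72). Continuing to the stand-off pose.

servo_tool:
  dr:
    - [-1.08,0.55,3.06]
    - [-1.08,0.55,3.06]
    - [-1.08,0.55,3.06]
    - [-1.08,0.55,3.06]
    - [-1.08,0.55,3.06]
    - [-1.08,0.55,3.06]
    - [-1.08,0.55,3.06]
    - [-1.08,0.55,3.06]
    - [-1.08,0.55,3.06]
    - [-1.08,0.55,3.06]
  delta_pos:
    - [0.11,0.1,-0.26]
    - [0.11,0.1,-0.26]
    - [0.11,0.1,-0.26]
    - [0.11,0.1,-0.26]
    - [0.11,0.1,-0.26]
    - [0.11,0.1,-0.26]
    - [0.11,0.1,-0.26]
    - [0.11,0.1,-0.26]
    - [0.11,0.1,-0.26]
    - [0.11,0.1,-0.26]
  fingers: [1,1,1,1,1,1,1,1,1,1]

```text
time_s: 11.3
position: [0.5592, -0.1507, 0.3006]
eef_rot: [0.403, 0.317, 0.858, -0.03]
contact_force: [0.7, -0.9, -0.6]
opening: 0.0351
grip_force: 36.0
```

servo_tool:
  dr:
    - [-1.08,0.55,3.06]
    - [-1.08,0.55,3.06]
    - [-1.08,0.55,3.06]
    - [-1.08,0.55,3.06]
    - [-1.08,0.55,3.06]
    - [-1.08,0.55,3.06]
    - [-1.08,0.55,3.06]
    - [-1.08,0.55,3.06]
    - [-1.08,0.55,3.06]
    - [-1.08,0.55,3.06]
  delta_pos:
    - [0.11,0.1,-0.26]
    - [0.11,0.1,-0.26]
    - [0.11,0.1,-0.26]
    - [0.11,0.1,-0.26]
    - [0.11,0.1,-0.26]
    - [0.11,0.1,-0.26]
    - [0.11,0.1,-0.26]
    - [0.11,0.1,-0.26]
    - [0.11,0.1,-0.26]
    - [0.11,0.1,-0.26]
  fingers: [1,1,1,1,1,1,1,1,1,1]

```text
time_s: 12.3
position: [0.57, -0.1413, 0.2746]
eef_rot: [0.383, 0.039, 0.923, -0.017]
contact_force: [-0.3, 1.0, -0.4]
opening: 0.0352
grip_force: 36.0
```

```bash
cat > left.py <<'E'
from plan import *
L=np.array([.712,-.152,.134]);n,G=goal(False);g=Ro.from_rotvec(n*np.pi/2)*G
s=manip.get_state();R0=Ro.from_quat(np.roll(s['eef_rot'],-1));p0=s['position']
print(s['time_s'],p0.round(4),s['joint_positions'].round(2),s['opening'],'dr',np.degrees((g*R0.inv()).as_rotvec()).round(2))
for d in(.2,.138):print(d,'dcm',((L+d*n-p0)*100).round(2))
E
python3 left.py
```

```text
12.3 [ 0.57   -0.1413  0.2746] [ 0.07  0.27  0.15  2.45  3.46  0.38 -1.81] 0.03524755405231607 dr [ 0.13  0.06 -0.12]
0.2 dcm [0.11 0.16 0.09]
0.138 dcm [ 4.48 -0.22 -4.3 ]
```

servo_tool:
  dr:
    - [0,0,0]
    - [0,0,0]
    - [0,0,0]
    - [0,0,0]
    - [0,0,0]
    - [0,0,0]
    - [0,0,0]
    - [0,0,0]
  delta_pos:
    - [0.7,0,-0.6]
    - [0.7,-0.1,-0.7]
    - [0.7,-0.1,-0.7]
    - [0.7,0,-0.7]
    - [0.7,0,-0.7]
    - [0.5,0,-0.5]
    - [0.4,0,-0.3]
    - [0,0,0]
  fingers: [1,1,1,1,1,1,1,1]

```text
time_s: 13.1
position: [0.6163, -0.1449, 0.2335]
eef_rot: [0.385, 0.04, 0.922, -0.018]
contact_force: [0.0, -0.4, -0.7]
opening: 0.0355
grip_force: 36.0
```

```bash
python3 left.py
python3 - <<'E'
from h import *
S=grab('side');T=grab('top')
a=cv2.resize(S['frame'][130:250,260:420,::-1],(800,600),interpolation=cv2.INTER_CUBIC)
cv2.imwrite('pics/fin1.png',a)
a=cv2.resize(T['frame'][140:260,270:430,::-1],(800,600),interpolation=cv2.INTER_CUBIC);cv2.imwrite('pics/fint.png',a)
E
```

```text
13.1 [ 0.6163 -0.1449  0.2335] [ 0.05  0.41  0.17  2.41  3.42  0.47 -1.78] 0.03551462174704514 dr [0.17 0.36 0.03]
0.2 dcm [-4.51  0.52  4.19]
0.138 dcm [-0.15  0.14 -0.19]
```

View pics/fin1.png

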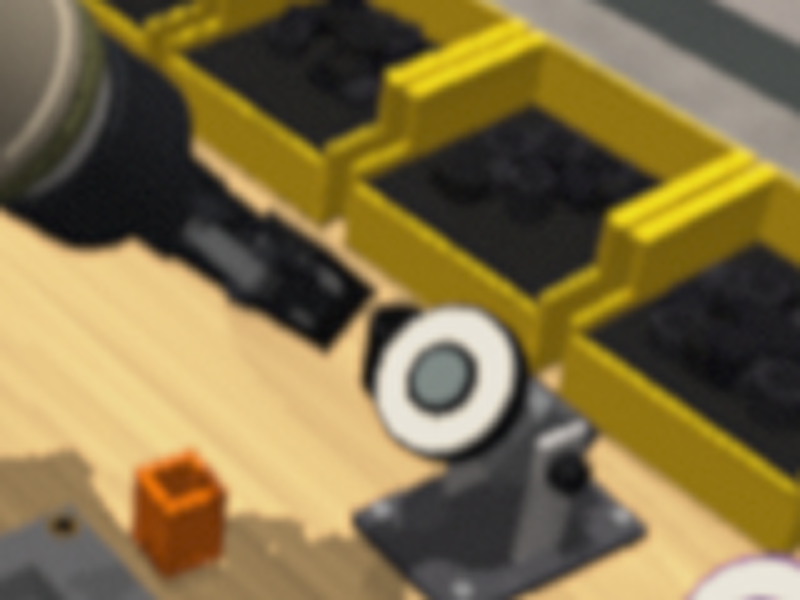

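View pics/fint.png

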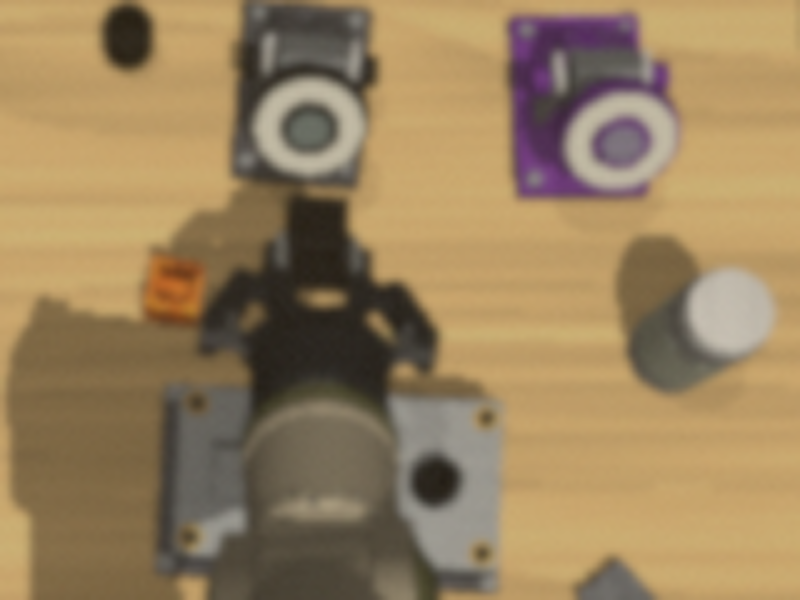

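Side: cap base edge runs from (372,292) to (327,350), lens at (440,377). Top: cap's front edge spans (288–347,197), lens at (310,128). I compare these with the prediction.

Run:
```python
from h import *
S=grab('side');T=grab('top');s=manip.get_state();M=Ro.from_quat(np.roll(s['eef_rot'],-1)).as_matrix();p=s['position']
x,y,z=M.T;print(x.round(2),y.round(2),z.round(2),p.round(4))
cs=lambda im,X,o:((proj(im,X)-o+.5)*5-.5).round(0).tolist()
for h in(.024,.028,.032):
    P=[p+z*h+a*x*.018+b*y*.018 for a,b in((1,1),(1,-1),(-1,-1),(-1,1),(0,0))]
    print(h,'S',cs(S,P,[260,130]),'T',cs(T,P,[270,140]))
for L in([.712,-.152,.134],):print('lens',cs(S,[L],[260,130]),cs(T,[L],[270,140]))
import itertools
# lens fresh measure: bluish-grey disc inside white ring
for im,r in((S,(330,185,370,225)),(T,(315,150,348,180))):
    f=im['frame'][r[1]:r[3],r[0]:r[2]].astype(int); w=(f.min(2)>150).astype(np.uint8)
    c=max(cv2.findContours(w,cv2.RETR_EXTERNAL,cv2.CHAIN_APPROX_NONE)[0],key=cv2.contourArea); h,hh=cv2.findContours(w,cv2.RETR_CCOMP,cv2.CHAIN_APPROX_NONE)
    inn=max([k for k,q in zip(h,hh[0]) if q[3]>=0],key=cv2.contourArea)
    print('ring',np.add(cv2.fitEllipse(c)[0],r[:2]).round(2),'hole',np.add(cv2.fitEllipse(inn)[0],r[:2]).round(2))
```

```text
[-0.7   0.06 -0.71] [ 0.09  1.   -0.  ] [ 0.71 -0.06 -0.7 ] [ 0.6156 -0.1452  0.2344]
0.024 S [[272.0, 305.0], [321.0, 351.0], [375.0, 284.0], [324.0, 240.0], [323.0, 295.0]] T [[282.0, 244.0], [342.0, 248.0], [348.0, 198.0], [288.0, 193.0], [315.0, 221.0]]
0.028 S [[277.0, 308.0], [326.0, 353.0], [380.0, 287.0], [329.0, 243.0], [327.0, 298.0]] T [[282.0, 240.0], [341.0, 245.0], [348.0, 194.0], [288.0, 190.0], [315.0, 217.0]]
0.032 S [[282.0, 311.0], [331.0, 356.0], [385.0, 290.0], [333.0, 246.0], [332.0, 301.0]] T [[282.0, 236.0], [341.0, 241.0], [348.0, 191.0], [288.0, 186.0], [315.0, 214.0]]
lens [[440.0, 379.0]] [[309.0, 127.0]]
ring [348.43 205.5 ] hole [347.92 205.3 ]
ring [331.43 164.86] hole [331.37 165.11]
```

servo_tool:
  dr:
    - [0,0,0]
    - [0,0,0]
    - [0,0,0]
    - [0,0,0]
    - [0,0,0]
    - [0,0,0]
    - [0,0,0]
    - [0,0,0]
  delta_pos:
    - [0,0.1,-0.2]
    - [0,0.05,-0.15]
    - [0,0,0]
    - [0,0,0]
    - [0,0,0]
    - [0,0,0]
    - [0,0,0]
    - [0,0,0]
  fingers: [1,1,1,1,1,1,1,1]

```text
time_s: 14.1
position: [0.6158, -0.1435, 0.2306]
eef_rot: [0.386, 0.04, 0.922, -0.018]
contact_force: [0.2, -0.0, -0.2]
opening: 0.0352
grip_force: 36.0
```

```bash
sed -i 's/\.138)/.136)/' left.py; python3 left.py; python3 -c "
from h import *
s=manip.get_state();print(s['qd'].round(3),s['contact_force'],s['grip_force'])"
```

```text
14.1 [ 0.6158 -0.1435  0.2306] [ 0.04  0.41  0.17  2.41  3.41  0.49 -1.78] 0.03516811085183382 dr [0.17 0.4  0.05]
0.2 dcm [-4.47  0.38  4.48]
0.136 dcm [ 0.04 -0.01 -0.04]
[ 0.     0.001  0.001 -0.    -0.001 -0.    -0.001] [ 0.21231176 -0.01415876 -0.17735863] 35.98706603050232
```

On target within half a millimetre and still, so I'm handing in.

```bash
python3 -c "
from h import *
print(job.job_done())"
```

```text
the job is handed in; nothing more can be done
None
```

The cap was drawn straight up out of the mould and handed in at about 14 s, held still with its closed base facing the grey camera, about 110 mm from the glass and centred to within about 2 mm by my image measurements; I saw no contact with the camera or anything else, and the ferrules were left in place.

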